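# Fit the slicing disc to the mushroom slicer's keyed bayonet drive

## Task

Fit the slicing disc onto the slicer's drive spindle: set it over the spindle, feel for the position where the hub's wide and narrow notches drop over the drive's wide and narrow lugs, then press it down against the sprung flange and turn it clockwise (seen from above) under the lugs, so that it stays locked down, level, when you let go. Do not force it: no hard pressing while it is not in its notches, and leave the mushrooms and the bow cutter round the work where they lie.

Things in the scene. Friction and masses are not known exactly. Their poses are not given: they have to be found in the camera images.
- disc_grip (a point): Grip point of the loose slicing disc, on its axis, 41 mm above the hub's flat underside, within the upright grey grip boss: flats 28 mm apart across y, 50 mm long along x, from 20 to 60 mm above the underside. Below 20 mm the hub is a 46 mm square block; the 150 mm round aluminium plate lies round it at 9 to 12 mm. z is the axis, up. The single blade and a small bead on the boss top are on the -x side.
- disc: The slicing disc, about 0.3 kg, lying hub down on the board. Origin on its axis at the hub's underside, axes as disc_grip. In the underside: a 22 mm bore, 48 mm deep, and round its mouth a 5 mm thick lip with two opposite notches, a wide one (15 mm) on the -x side (blade side), a narrow one (9 mm) on the +x side. Above the lip the lugs have 13 mm of free height to run in.
- drive (a point): Point on the spindle's axis level with the lugs' top, 97 mm above the table; axes are the slicer's (z up, front -x). The 20 mm steel pilot ends 30 mm above it in a tapered nose, 11 mm wide at the tip. Two lugs, 6 mm high, reach 17 mm from the axis: a wide one (12 mm) pointing to the front within 0.6 rad either side (angle not reported, to be felt), a narrow one (6 mm) opposite.
- flange_top (a point): Point on the spindle's axis, 6 mm below drive: top of the sprung flange (45 mm diameter) under the lugs, when not pressed. The disc rests on it, unlocked, once dropped over the lugs; out of its notches the hub's underside stays 6 mm higher, on the lugs. It takes 7 N to start down, 0.9 N more per mm, hard stop after 8 mm. A gear holds the spindle from turning up to about 0.4 N m.
- home (a point): Point on the spindle's axis, 30 mm above drive: where disc_grip stands when locked. To lock: from rest on the flange (disc_grip 5 mm above this point) press down 6 to 8 mm, turn clockwise seen from above about 50 degrees to a stop (30 and more will hold), let go; the spring then pushes the hub's lip up under the lugs. Turning is barred the other way and while not pressed down.
- slicer: The slicer's drive base, fixed: a white housing 200 x 190 mm, 75 mm high, its cover taken off, with a steel pan wall (175 mm diameter, 16 mm high, open to the front) and the upright spindle in the middle. Origin: centre of its underside on the table; front (switch panel, delivery lip) towards -x. It stands left or right of the board.
- board: The wooden cutting board under the disc, fixed, 158 x 210 mm, 18 mm thick. Origin: centre of its underside.
- mushroom_a: Loose mushroom, 65 mm across and 44 mm high, behind the work (origin at its underside).
- mushroom_b: Loose mushroom, 58 mm across and 31 mm high, behind the work (origin at its underside).
- mushroom_c: Loose mushroom, 57 mm across and 30 mm high, behind the work (origin at its underside).
- cutter_work_2: Loose yellow bow cutter, 186 mm long and 17 mm high, to the right of the work (origin at its underside).
Mind the look-alikes: they are no part of the job. There is more than one size of the disc; the one meant has the size given above.

How it is judged (in metres and radians):
On the way:
1. the disc has dropped over the lugs: the hub's underside is at least 4.5 mm below the lugs' top, upright and on the spindle's axis (z of disc_grip in the frame of drive below 0.0365 m and horizontal distance between disc_grip and drive below 0.004 m and angle between disc's own z axis and vertical below 0.1 rad), for 0.1 s.
At the end, for the whole second after the job is handed in: The disc stays locked on the drive, let go and at rest: its grip point 27.5 to 31.8 mm above the lugs' top (30 mm nominal; an unlocked disc is pushed up to 35 mm), within 4 mm of the spindle's axis, level within 0.06 rad and held by the sprung flange (z of disc_grip in the frame of drive between 0.0275 and 0.0318 m and horizontal distance between disc_grip and drive below 0.004 m and angle between disc's own z axis and vertical below 0.06 rad and linear speed of disc below 0.01 m/s and contact force between disc and slicer above 3 N); the robot touches nothing.
It fails at once if the disc is forced on the drive (more than 50 N between disc and slicer) (contact force between disc and slicer above 50 N).
It fails at once if a mushroom or the bow cutter round the work is moved more than 30 mm (distance of any of mushroom_a, mushroom_b, mushroom_c, cutter_work_2 from where it was at the start of the episode above 0.03 m).
It also fails if it takes over 69 s, if anything falls off the work surface, if the arm or the gripper's body presses on something with over 40 N, if the wrist force passes 120 N, or if a joint passes its speed limit or range.

## Robot

A 6-joint arm with a two-finger parallel gripper is mounted at the origin on a cart in front of the work surface, level with it; the furniture and walls round the work are solid. World frame = base frame: x ahead of the robot, y to its left, z up, the work surface at z = 0. Lengths are in mm, angles in degrees, forces in N, time in s.
With the tool pointing down it reaches from about 350 to 850 mm from the base axis. Payload 8.1 kg.
Tool frame: the origin (TCP) lies between the finger pads; the fingertips stand 25 mm ahead of it and the grasp point (between the pads) lies 6 mm ahead of it (r.tcp_to_tips is the distance from the TCP to the fingertips, in mm); z points along the fingers, y is the line along which they close (so a half turn about z gives the same grasp; the last joint's range is limited). The gripper opens to 85 mm and grips with 20 to 120 N. Pads are 22 mm wide; open, the fingers measure 114 mm over their backs; the gripper's body (76 mm by 85 mm) begins 54 mm behind the grasp point. The pads swing forward as they close: fully open they stand 13 mm farther back than shut.
Start: joints at [-76.742, 7.471, 85.268, -0, 87.261, -4.893], TCP at [186.937, -570.141, 256.292] pointing down, gripper open.
Joint ranges: [-169.43, 169.43], [-51.17, 129.36], [1.28, 143.12], [-76.62, 256.62], [0, 156.53], [-152.29, 152.29]. Speed limits (degrees/s): [136.94, 136.94, 159.86, 180, 180, 180].

## Interface

Orientations are given as [roll, pitch, yaw] about the fixed x, y, z axes, in that order (R = Rz(yaw) Ry(pitch) Rx(roll)).
In Python, from bench import r gives the robot as it stands.
- The arm moves only by the tool apply_moves, never from a script. Its arguments are lists of equal length, an entry for each row: "angular": the turn, a rotation vector about the world's x, y, z in units of 8 degrees (1.0 is 8 degrees), a list of three; "travel": the shift along the world's x, y, z in units of 40 mm (1.0 is 40 mm), a list of three; "jaw": the opening, from 0 (shut) to 1 (fully open). A call has 1 to 20 rows; each row shifts and turns the commanded pose from where the row before left it; what a row does not reach is not made up. A row lasts 1/8 s, in which the tool goes at most 62.5 mm and 10.7 degrees, less where a joint would pass 70% of its speed; a pose out of reach is approached as far as the arm can. A call is refused whole if a number of a shift passes 1 or a number of a turn 1, either way. A call with a gripper value outside its range is refused whole. The fingers move at their own pace and stop on an object; "force" is the grip in N (left out, the last holds). Time passes only in rows, so rows that do not move let the fingers close. It gives the time, the measured TCP pose, the force, the opening and the grip force at its end, in the units of the state.
- r.sense(): the state, without advancing time (a new reading comes with each control period).
- r.snapshot(name): name is "scene" or "top"; returns a dict with "color" (400x640x3 uint8, red, green, blue), "fx", "fy", "cx", "cy" (pixels), "R" (3x3) and "t" (3): a world point X has camera coordinates R X + t. Camera axes: x right, y down, z forward; pixel columns grow to the right and rows downward; lengths in mm; the calibration is good to about 2 mm. A picture is of the moment at which its call begins. There is no depth.
- r.hand_in(): hands the job in; it is judged then, once.
The state is a dict: "time": time; "joint_pos": joint angles; "qd": joint speeds; "joint_efforts": joint torques, N m; "tool_pos": TCP position; "tcp_rot": TCP orientation; "ft_force": force on the tool from outside, world axes, zero at the start; "wrist_torque": the same for the moment, N m; "finger_gap": finger opening in mm; "grip_force": force on a finger pad.
Only numpy, scipy, OpenCV 4.12 (cv2) and the standard library are available. Lean on these libraries where they do the work, as an engineer would, in place of code of your own. Each camera call takes 0.05 s, during which the arm holds its last target. There are 200 camera calls.

## Working session

There is one attempt and no reset: what is moved stays moved. The work goes in short steps, Python scripts to look and compute and a tool call to move; the robot and the scene stay as the last step left them, time stands still between calls to the robot, and variables do not carry over. Pictures are saved under pics/ and viewed, at most 10 in all, crops included, and the job is handed in when it is done.

Besides the shell and the picture viewer there is one more tool, called in YAML: its name, and indented under it one key for each argument. apply_moves: Moves the arm, as the interface text tells. Its arguments: {"type":"object","properties":{"angular":{"type":"array"},"travel":{"type":"array"},"jaw":{"type":"array"},"force":{"type":"number"}},"required":["angular","travel","jaw"]}

```bash
mkdir -p pics; ls; python3 - <<'E'
from bench import r
import cv2,numpy as np,pickle
for n in("scene","top"):
    s=r.snapshot(n); pickle.dump(s,open(n+".pkl","wb")); cv2.imwrite(f"pics/{n}0.png",s["color"][:,:,::-1])
    print(n,s["fx"],s["cx"],s["cy"],np.round(s["R"],3).tolist(),np.round(s["t"],1))
print(r.sense(), r.tcp_to_tips)
E
```

```text
pics
scene 501.9456284618878 321.1816472369376 198.0059009290616 [[-0.756, -0.654, 0.015], [-0.493, 0.555, -0.67], [0.43, -0.514, -0.742]] [ 423.5  452.  1231.7]
top 476.37312425882516 314.9261693521599 196.4346033675559 [[0.0, -1.0, -0.009], [-0.98, 0.001, -0.197], [0.197, 0.009, -0.98]] [-103.1  656.1 1224.4]
{'time': 0.1, 'joint_pos': array([-7.67409615e+01,  7.51007635e+00,  8.53236594e+01, -2.06020711e-04,
        8.72624350e+01, -4.89125126e+00]), 'qd': array([ 0.03480979, -0.1126354 , -0.01977063, -0.05065444, -0.03274481,
       -0.03085234]), 'joint_efforts': array([ 1.07138032e-03, -5.70954680e+01, -5.01942015e+01, -2.00200639e-04,
        8.06547760e-03,  3.79080029e-05]), 'tool_pos': array([ 186.83835981, -569.68302712,  255.35071218]), 'tcp_rot': array([-1.79904162e+02, -7.99495759e-03,  1.81502931e+01]), 'ft_force': array([ 0.1087535 , -0.2292506 , -0.24206604]), 'wrist_torque': array([-0.03494728, -0.05739682, -0.05269138]), 'grip_force': 0.0, 'finger_gap': 85.50297323723304} 25.0
```

View pics/scene0.png

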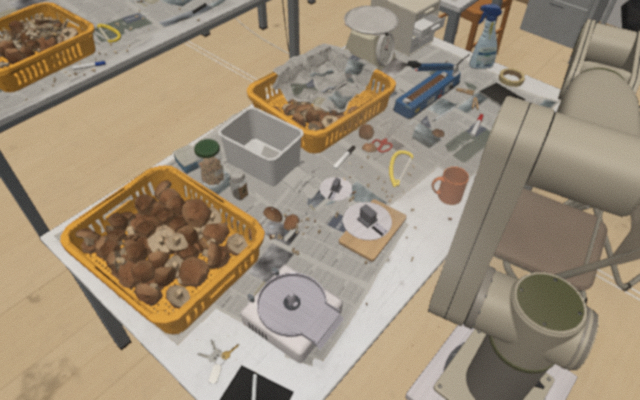

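View pics/top0.png

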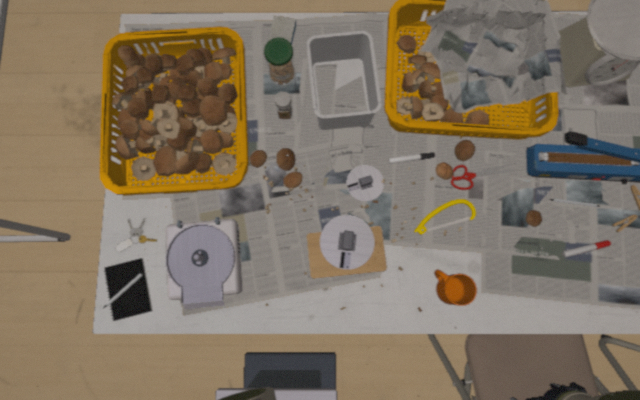

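The top view shows two discs: a larger one on the wooden board at (347,243) and a smaller one on the paper at (365,182). The board one fits the description, being larger and on the board. The slicer spindle is at (200,257). I'll confirm with a crop.

```bash
cat > h.py <<'E'
import pickle,numpy as np
def cast(s,u,v,z):
    K=np.array([[s["fx"],0,s["cx"]],[0,s["fy"],s["cy"]],[0,0,1]])
    d=s["R"].T@np.linalg.solve(K,[u,v,1.]); c=-s["R"].T@s["t"]
    return c+d*(z-c[2])/d[2]
def proj(s,X):
    p=s["R"]@np.array(X,float)+s["t"]; return np.array([s["fx"]*p[0]/p[2]+s["cx"],s["fy"]*p[1]/p[2]+s["cy"]])
def tri(ss,uvs):
    A=np.zeros((3,3));b=np.zeros(3)
    for s,(u,v) in zip(ss,uvs):
        c=-s["R"].T@s["t"];d=cast(s,u,v,0)-c;d/=np.linalg.norm(d);P=np.eye(3)-np.outer(d,d);A+=P;b+=P@c
    return np.linalg.solve(A,b)
E
python3 - <<'E'
import cv2,numpy as np,pickle
t=pickle.load(open("top.pkl","rb"));s=pickle.load(open("scene.pkl","rb"))
f=lambda im,x,y,w,h,k:cv2.resize(im[y:y+h,x:x+w,::-1],None,fx=k,fy=k,interpolation=cv2.INTER_CUBIC)
a=f(t["color"],300,200,100,75,4);b=f(t["color"],155,210,100,75,4)
c=f(s["color"],330,180,100,75,4);d=f(s["color"],240,260,100,75,4)
cv2.imwrite("pics/crop.png",np.vstack([np.hstack([a,b]),np.hstack([c,d])]))
E
```

```text
(no output)
```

View pics/crop.png

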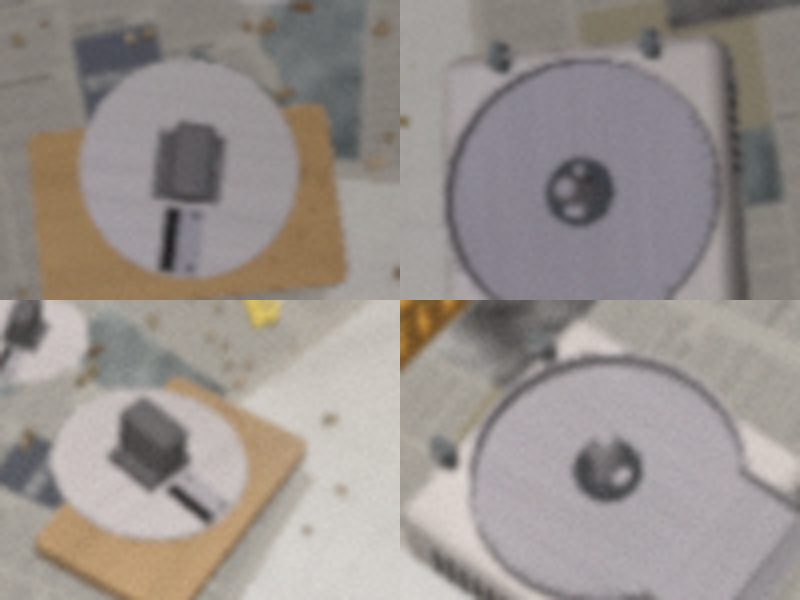

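Confirmed: the board disc (crop centre (188,168), light plate, 55 px ≈ 150 mm, blade pointing down the image, -x) is the one. The spindle flange is dark, at crop (580,191).

```bash
python3 - <<'E'
import cv2,numpy as np,pickle
from h import *
t=pickle.load(open("top.pkl","rb"));s=pickle.load(open("scene.pkl","rb"))
def blob(im,box,fn):
    x,y,w,h=box;c=im[y:y+h,x:x+w].astype(int);m=fn(c).astype(np.uint8)
    cs,_=cv2.findContours(m,cv2.RETR_EXTERNAL,cv2.CHAIN_APPROX_NONE);k=max(cs,key=cv2.contourArea)
    return k.reshape(-1,2)+[x,y]
V=lambda c:c.max(2)
for n,S,bp,bs in(("top",t,(312,208,70,64),(188,245,25,25)),("scene",s,(335,195,65,50),(280,288,24,28))):
    p=blob(S["color"],bp,lambda c:(c.max(2)-c.min(2)<40)&(V(c)>120)) 
    hull=cv2.convexHull(p.astype(np.float32)); W=np.array([cast(S,u,v,30)[:2] for u,v in hull[:,0]],np.float32)
    print(n,"plate",cv2.minEnclosingCircle(W),cv2.fitEllipse(W))
    p=blob(S["color"],bs,lambda c:V(c)<110); W=np.array([cast(S,u,v,91)[:2] for u,v in cv2.convexHull(p.astype(np.float32))[:,0]],np.float32)
    print("flange",cv2.minEnclosingCircle(W),len(p))
    p=blob(S["color"],(bp[0]+10,bp[1]+5,45,40),lambda c:V(c)<105)
    print("boss px",cv2.boundingRect(p.astype(np.int32)),cv2.minAreaRect(p.astype(np.float32)))
c=lambda x,y:(x/4+300-.4,y/4+200-.4)
for a,b in(((163,207),(158,270)),((222,150),(218,203)),((155,150),(153,200))):
    A=cast(t,*c(*a),32)-cast(t,*c(*b),32);print("yaw",np.degrees(np.arctan2(A[1],A[0])))
c=lambda x,y:((x-400)/4+155-.4,y/4+210-.4)
A=cast(t,*c(499,55),75)-cast(t,*c(650,43),75);print("slicer yaw",np.degrees(np.arctan2(-A[0],A[1])))
d=lambda x,y:((x-400)/4+240-.4,(y-300)/4+260-.4)
print("pan",cast(t,*c(583,196),91), "spin",cast(t,*c(580,191),91),cast(s,*d(607,470),91))
a=t["color"][247:269,188:212,::-1];b=s["color"][290:312,280:304,::-1]
cv2.imwrite("pics/spin.png",np.hstack([cv2.resize(q,None,fx=16,fy=16,interpolation=cv2.INTER_CUBIC) for q in(a,b)]))
E
```

```text
top plate ((559.8267822265625, -171.02682495117188), 103.73117065429688) ((570.4403686523438, -177.55662536621094), (166.12486267089844, 223.64413452148438), 110.72642517089844)
flange ((489.8331604003906, 194.9329071044922), 22.24901580810547) 47
boss px (339, 231, 17, 20) ((346.8963317871094, 240.43292236328125), (15.570846557617188, 19.215089797973633), 6.340191841125488)
scene plate ((534.3466796875, -190.9272003173828), 143.43118286132812) ((567.322021484375, -201.63890075683594), (211.82232666015625, 302.0423278808594), 4.704010486602783)
flange ((486.109619140625, 201.96112060546875), 20.9776554107666) 63
boss px (359, 209, 18, 18) ((367.2000427246094, 218.40000915527344), (17.70875358581543, 14.546475410461426), 18.43494987487793)
yaw -5.128975882454295
yaw -5.227496580162665
yaw -2.818035122238456
slicer yaw 4.541200907508877
pan [487.13245481 192.80937249  91.        ] spin [490.35031281 194.90969735  91.        ] [486.76360462 202.07721841  91.        ]
```

View pics/spin.png

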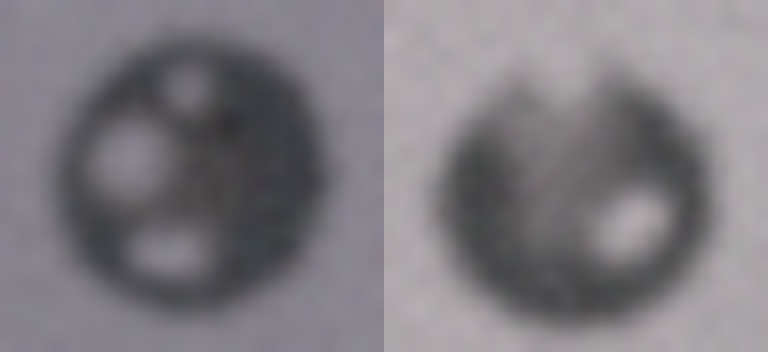

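The enlarged spindle view shows three things in the top half: the nose at (130,160), the wide lug at (170,250) and the narrow lug at (188,85). So the drive's wide lug points almost to -x. In the scene half the wide lug is at (632,225).

```bash
python3 - <<'E'
import numpy as np,pickle
from h import *
t=pickle.load(open("top.pkl","rb"));s=pickle.load(open("scene.pkl","rb"))
T=lambda x,y:(188+x/16-.47,247+y/16-.47);S=lambda x,y:(280+(x-384)/16-.47,290+y/16-.47)
w=cast(t,*T(170,250),97);n=cast(t,*T(188,85),97);print("wide",w,"narrow",n,"mid",(w+n)/2,"nose",cast(t,*T(130,160),127))
print("wide scene",cast(s,*S(632,225),97),"tri",tri([t,s],[T(170,250),S(632,225)]),"nose scene",cast(s,*S(570,80),127))
d=n-w;print("lug yaw",np.degrees(np.arctan2(d[1],d[0])),np.linalg.norm(d))
c=lambda x,y:(x/4+300-.4,y/4+200-.4);e=lambda x,y:(x/4+330-.4,(y-300)/4+180-.4)
print("plate top",cast(t,*c(188.5,168.5),30),"scene",cast(s,*e(149,464),30))
for q,z in(((78,168),30),((299,168),30),((188,58),30),((188,280),30)):print(cast(t,*c(*q),z))
print("boss px of z=78 centre (560,-70):",proj(t,[560,-70,78]))
# boss top face corners in scene crop
for q in((143,398),(187,427),(122,420-8),(165,452-8)):print("boss scene top",cast(s,*e(*q),78))
E
```

```text
wide [477.63201344 196.5421724   97.        ] narrow [504.06771522 194.92032386  97.        ] mid [490.84986433 195.73124813  97.        ] nose [489.82790801 195.95524221 127.        ]
wide scene [474.39270848 201.53617187  97.        ] tri [477.89036492 198.40009635  89.12679959] nose scene [486.46576694 201.56601224 127.        ]
lug yaw -3.5107353250164315 26.485405811284075
plate top [ 536.98809368 -189.93710584   30.        ] scene [ 532.66902578 -180.91113501   30.        ]
[ 537.37116786 -114.59305056   30.        ]
[ 537.28757889 -265.2145383    30.        ]
[ 613.27566639 -190.57000122   30.        ]
[ 461.75993609 -188.6362156    30.        ]
boss px of z=78 centre (560,-70): [302.19814344 231.15111126]
boss scene top [ 554.10796238 -195.04332023   78.        ]
boss scene top [ 512.050467   -193.93628846   78.        ]
boss scene top [ 557.37163374 -173.47968924   78.        ]
boss scene top [ 514.34479046 -169.83380688   78.        ]
```

apply_moves:
  angular:
    - [0,0,0.98]
    - [0,0,0.98]
    - [0,0,0.98]
    - [0,0,0.98]
    - [0,0,0.98]
    - [0,0,0.98]
    - [0,0,0.98]
    - [0,0,0.98]
    - [0,0,0.98]
    - [0,0,0.98]
    - [0,0,0.98]
    - [0,0,0.98]
    - [0,0,0.98]
    - [0,0,0.98]
    - [0,0,0.98]
    - [0,0,0.98]
    - [0,0,0.98]
    - [0,0,0.98]
    - [0,0,0.98]
    - [0,0,0.98]
  travel:
    - [0.44,0.48,-0.1]
    - [0.44,0.48,-0.1]
    - [0.44,0.48,-0.1]
    - [0.44,0.48,-0.1]
    - [0.44,0.48,-0.1]
    - [0.44,0.48,-0.1]
    - [0.44,0.48,-0.1]
    - [0.44,0.48,-0.1]
    - [0.44,0.48,-0.1]
    - [0.44,0.48,-0.1]
    - [0.44,0.48,-0.1]
    - [0.44,0.48,-0.1]
    - [0.44,0.48,-0.1]
    - [0.44,0.48,-0.1]
    - [0.44,0.48,-0.1]
    - [0.44,0.48,-0.1]
    - [0.44,0.48,-0.1]
    - [0.44,0.48,-0.1]
    - [0.44,0.48,-0.1]
    - [0.44,0.48,-0.1]
  jaw: [1,1,1,1,1,1,1,1,1,1,1,1,1,1,1,1,1,1,1,1]
  force: 25

```text
time: 2.6
tool_pos: [539.2, -185.3, 175.7]
tcp_rot: [180.0, -0.0, 175.2]
ft_force: [-0.1, -0.1, 0.1]
finger_gap: 85.4
grip_force: 0.0
```

apply_moves:
  angular:
    - [0,0,0]
    - [0,0,0]
    - [0,0,0]
    - [0,0,0]
    - [0,0,0]
    - [0,0,0]
    - [0,0,0]
    - [0,0,0]
    - [0,0,0]
    - [0,0,0]
    - [0,0,0]
    - [0,0,0]
    - [0,0,0]
  travel:
    - [-0.08,-0.04,-0.7]
    - [0,0,-0.7]
    - [0,0,-0.7]
    - [0,0,-0.4]
    - [0,0,-0.24]
    - [0,0,0]
    - [0,0,0]
    - [0,0,0]
    - [0,0,0]
    - [0,0,0]
    - [0,0,0]
    - [0,0,0]
    - [0,0,0]
  jaw: [1,1,1,1,1,1,0,0,0,0,0,0,0]
  force: 40

```text
time: 4.22
tool_pos: [536.2, -188.1, 67.5]
tcp_rot: [-180.0, 0.1, 174.9]
ft_force: [-0.3, -1.0, 6.3]
finger_gap: 27.9
grip_force: 39.5
```

```bash
python3 - <<'E'
from bench import r
import cv2,numpy as np,pickle
s=r.snapshot("scene");t=r.snapshot("top")
a=cv2.resize(s["color"][170:270,320:440,::-1],None,fx=4,fy=4,interpolation=cv2.INTER_CUBIC)
b=cv2.resize(t["color"][190:290,300:380,::-1],None,fx=4,fy=4,interpolation=cv2.INTER_CUBIC)
cv2.imwrite("pics/grip.png",np.hstack([a,b]));x=r.sense();print(x["finger_gap"],x["grip_force"],x["tool_pos"],x["tcp_rot"],x["wrist_torque"],x["ft_force"])
E
```

```text
27.75445290373045 39.46577310562134 [ 536.20258805 -188.04700868   67.46448967] [-1.79973965e+02  6.10785470e-02  1.74948385e+02] [0.08035201 0.22763871 0.0388995 ] [-1.2531818  -0.1731907   5.66501736]
```

View pics/grip.png

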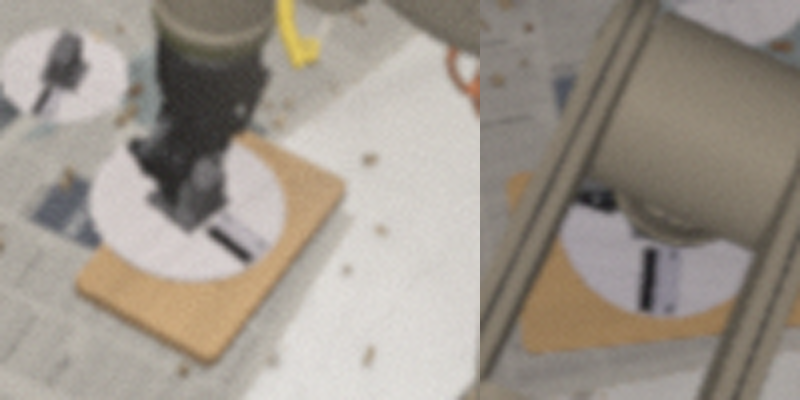

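The disc is gripped: the gap is 27.9 mm and the jaws straddle the boss at crop (190,185), with the blade to the front. Now I'll lift it and carry it over using the camera offset between disc and spindle, (-46.5, +385) mm.

apply_moves:
  angular:
    - [0,0,0]
    - [0,0,0]
    - [0,0,0]
    - [0,0,0]
    - [0,0,0]
    - [0,0,0]
    - [0,0,0]
    - [0,0,0]
    - [0,0,0]
    - [0,0,0]
    - [0,0,0]
    - [0,0,0]
    - [0,0,0]
    - [0,0,0]
    - [0,0,0]
    - [0,0,0]
    - [0,0,0]
    - [0,0,0]
    - [0,0,0]
    - [0,0,0]
  travel:
    - [0,0,0.3]
    - [0,0,0.7]
    - [0,0,0.8]
    - [0,0,0.8]
    - [0,0,0.8]
    - [-0.04,0.3,0]
    - [-0.1,0.75,0]
    - [-0.1,0.8,0]
    - [-0.1,0.8,0]
    - [-0.1,0.8,0]
    - [-0.1,0.8,0]
    - [-0.1,0.8,0]
    - [-0.1,0.8,0]
    - [-0.1,0.8,0]
    - [-0.1,0.8,0]
    - [-0.1,0.8,0]
    - [-0.1,0.75,0]
    - [-0.02,0.43,0]
    - [0,0,0]
    - [0,0,0]
  jaw: [0,0,0,0,0,0,0,0,0,0,0,0,0,0,0,0,0,0,0,0]

```text
time: 6.82
tool_pos: [489.1, 188.8, 202.0]
tcp_rot: [-180.0, -0.0, 174.9]
ft_force: [0.1, 0.3, -3.1]
finger_gap: 27.4
grip_force: 39.8
```

```bash
python3 - <<'E'
from bench import r
import cv2,numpy as np
from h import *
s=r.snapshot("scene");t=r.snapshot("top")
a=cv2.resize(s["color"][220:340,230:350,::-1],None,fx=4,fy=4,interpolation=cv2.INTER_CUBIC)
b=cv2.resize(t["color"][200:320,150:230,::-1],None,fx=4,fy=4,interpolation=cv2.INTER_CUBIC)
cv2.imwrite("pics/over.png",np.hstack([a,b]));x=r.sense();print(x["time"],x["finger_gap"],x["tool_pos"],x["tcp_rot"],x["wrist_torque"],x["ft_force"])
p=x["tool_pos"]
print("expected plate centre px",proj(s,[p[0],p[1],p[2]-37.5]),proj(t,[p[0],p[1],p[2]-37.5]))
E
```

```text
6.925 27.749868380067973 [489.4188667  188.58777711 202.4388478 ] [-1.79974566e+02 -1.52693452e-02  1.74890508e+02] [-0.00917859 -0.01409682 -0.01230932] [ 0.17720552 -0.02132188 -4.07201179]
expected plate centre px [293.45769898 282.13549883] [194.70789037 255.55233567]
```

View pics/over.png

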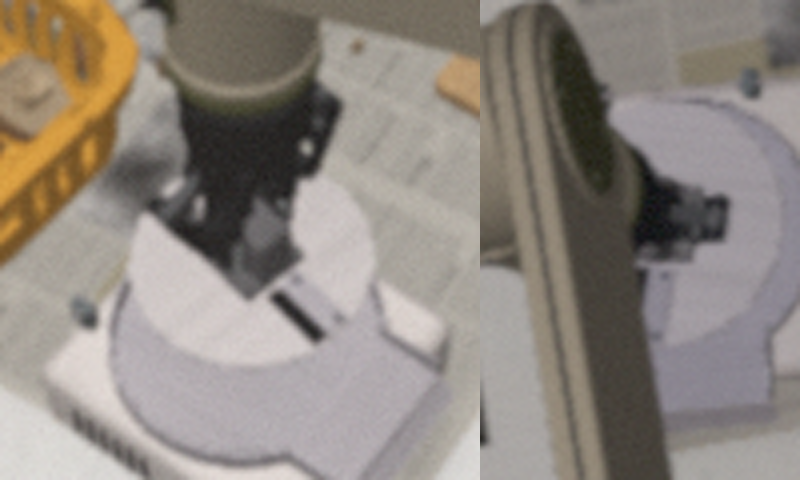

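The picture shows the disc held level over the slicer, blade to the front. In the scene crop its plate spans columns 128 to 378, matching the expected centre. I'll check the plate's right edge in the top view.

```bash
python3 - <<'E'
from bench import r
import numpy as np
from h import *
t=r.snapshot("top");p=r.sense()["tool_pos"]
print(t["color"][254:258,205:242].mean((0,2)).round().astype(int).tolist())
print("bottom col197",t["color"][255:300,195:199].mean((1,2)).round().astype(int).tolist())
z=p[2]-38; print(proj(t,[p[0],p[1]-75,z]),proj(t,[p[0]-75,p[1],z]))
E
```

```text
[63, 61, 68, 71, 65, 63, 92, 132, 152, 157, 157, 157, 156, 156, 156, 156, 154, 156, 155, 151, 142, 139, 142, 142, 141, 140, 137, 128, 116, 108, 114, 113, 101, 88, 87, 96, 103]
bottom col197 [31, 28, 24, 25, 30, 42, 52, 57, 61, 74, 110, 141, 138, 124, 127, 138, 140, 141, 140, 143, 142, 140, 143, 143, 143, 145, 146, 146, 148, 149, 147, 140, 140, 139, 139, 139, 141, 138, 137, 138, 139, 137, 137, 137, 136]
[225.44543224 255.53082278] [193.16693845 286.85473389]
```

apply_moves:
  angular:
    - [0,0,0]
    - [0,0,0]
    - [0,0,0]
    - [0,0,0]
    - [0,0,0]
    - [0,0,0]
    - [0,0,0]
  travel:
    - [0,0.17,-0.2]
    - [0,0,-0.3]
    - [0,0,-0.1]
    - [0,0,-0.05]
    - [0,0,-0.05]
    - [0,0,-0.05]
    - [0,0,0]
  jaw: [0,0,0,0,0,0,0]

```text
time: 7.85
tool_pos: [489.3, 196.2, 172.7]
tcp_rot: [-180.0, 0.0, 174.9]
ft_force: [-0.0, -0.6, -2.7]
finger_gap: 27.8
grip_force: 39.8
```

apply_moves:
  angular:
    - [0,0,0]
    - [0,0,0]
    - [0,0,0]
    - [0,0,0]
  travel:
    - [0,0,-0.05]
    - [0,0,-0.05]
    - [0,0,-0.05]
    - [0,0,0]
  jaw: [0,0,0,0]

```text
time: 8.35
tool_pos: [489.2, 196.2, 166.4]
tcp_rot: [-180.0, -0.0, 175.0]
ft_force: [-0.4, 0.1, -3.6]
finger_gap: 27.5
grip_force: 39.8
```

apply_moves:
  angular:
    - [0,0,0]
    - [0,0,0]
    - [0,0,0]
    - [0,0,0]
  travel:
    - [0,0,-0.05]
    - [0,0,-0.05]
    - [0,0,-0.05]
    - [0,0,0]
  jaw: [0,0,0,0]

```text
time: 8.85
tool_pos: [489.2, 196.2, 160.4]
tcp_rot: [-180.0, -0.0, 174.9]
ft_force: [0.1, 0.7, -3.1]
finger_gap: 27.5
grip_force: 39.8
```

apply_moves:
  angular:
    - [0,0,0]
    - [0,0,0]
    - [0,0,0]
    - [0,0,0]
    - [0,0,0]
    - [0,0,0]
  travel:
    - [0,0,-0.05]
    - [0,0,-0.05]
    - [0,0,-0.05]
    - [0,0,-0.05]
    - [0,0,-0.05]
    - [0,0,0]
  jaw: [0,0,0,0,0,0]

```text
time: 9.6
tool_pos: [489.2, 196.2, 150.4]
tcp_rot: [-180.0, -0.0, 174.9]
ft_force: [-0.3, -0.1, -3.0]
finger_gap: 27.4
grip_force: 39.8
```

No contact yet and the pilot is in the bore. Next come smaller steps onto the lugs, where contact is expected at TCP z ≈ 146.5.

apply_moves:
  angular:
    - [0,0,0]
    - [0,0,0]
    - [0,0,0]
    - [0,0,0]
    - [0,0,0]
    - [0,0,0]
  travel:
    - [0,0,-0.03]
    - [0,0,-0.03]
    - [0,0,-0.025]
    - [0,0,-0.025]
    - [0,0,-0.025]
    - [0,0,0]
  jaw: [0,0,0,0,0,0]

```text
time: 10.35
tool_pos: [489.3, 196.3, 145.2]
tcp_rot: [-180.0, -0.0, 175.0]
ft_force: [-0.1, -0.1, -2.4]
finger_gap: 27.5
grip_force: 39.8
```

apply_moves:
  angular:
    - [0,0,0]
    - [0,0,0]
    - [0,0,0]
    - [0,0,0]
  travel:
    - [0,0,-0.025]
    - [0,0,-0.025]
    - [0,0,-0.025]
    - [0,0,0]
  jaw: [0,0,0,0]

```text
time: 10.85
tool_pos: [489.3, 196.2, 142.2]
tcp_rot: [-180.0, -0.0, 174.9]
ft_force: [-0.6, -0.6, -2.8]
finger_gap: 27.3
grip_force: 39.9
```

apply_moves:
  angular:
    - [0,0,0]
    - [0,0,0]
    - [0,0,0]
    - [0,0,0]
    - [0,0,0]
  travel:
    - [0,0,-0.025]
    - [0,0,-0.025]
    - [0,0,-0.025]
    - [0,0,-0.025]
    - [0,0,0]
  jaw: [0,0,0,0,0]
  force: 70

```text
time: 11.48
tool_pos: [489.5, 196.3, 138.7]
tcp_rot: [180.0, 0.0, 175.0]
ft_force: [-3.8, -0.7, 5.3]
finger_gap: 26.8
grip_force: 71.7
```

apply_moves:
  angular:
    - [0,0,0]
    - [0,0,0]
    - [0,0,0]
    - [0,0,0]
    - [0,0,0]
  travel:
    - [-0.01,0,-0.03]
    - [0,0,-0.03]
    - [0,0,-0.03]
    - [0,0,-0.03]
    - [0,0,0]
  jaw: [0,0,0,0,0]

```text
time: 12.1
tool_pos: [489.5, 196.3, 134.5]
tcp_rot: [180.0, 0.1, 174.9]
ft_force: [-4.4, -2.4, 8.5]
finger_gap: 27.2
grip_force: 72.3
```

apply_moves:
  angular:
    - [0,0,0]
    - [0,0,0]
    - [0,0,0]
  travel:
    - [-0.01,0,-0.02]
    - [0,0,-0.02]
    - [0,0,0]
  jaw: [0,0,0]

```text
time: 12.48
tool_pos: [489.4, 196.3, 133.2]
tcp_rot: [180.0, 0.1, 174.9]
ft_force: [-3.6, -2.7, 9.6]
finger_gap: 27.0
grip_force: 72.4
```

apply_moves:
  angular:
    - [0,0,-0.3]
    - [0,0,-0.5]
    - [0,0,-0.5]
    - [0,0,-0.5]
    - [0,0,0]
  travel:
    - [0,0,-0.01]
    - [0,0,0]
    - [0,0,0]
    - [0,0,0]
    - [0,0,0]
  jaw: [0,0,0,0,0]

```text
time: 13.1
tool_pos: [489.8, 196.4, 133.1]
tcp_rot: [179.9, 0.2, 160.5]
ft_force: [-2.7, -2.1, 9.7]
finger_gap: 27.1
grip_force: 72.6
```

```bash
python3 -c "
from bench import r
x=r.sense();print(x['wrist_torque'],x['ft_force'],x['tool_pos'],x['tcp_rot'],x['joint_pos'])"
```

```text
[-0.43176956  0.4312056  -0.07449394] [-2.66528514 -2.12821626  9.7178728 ] [489.82814156 196.36728193 133.13886418] [1.79918791e+02 1.58922884e-01 1.60488131e+02] [ 1.62952808e+01  1.58373356e+00  1.04680238e+02 -2.82750808e-02
  7.35596336e+01 -5.41850018e+01]
```

apply_moves:
  angular:
    - [0,0,-0.5]
    - [0,0,-0.5]
    - [0,0,-0.5]
    - [0,0,-0.5]
    - [0,0,-0.5]
    - [0,0,-0.5]
    - [0,0,0]
  travel:
    - [0,0,0]
    - [0,0,0]
    - [0,0,0]
    - [0,0,0]
    - [0,0,0]
    - [0,0,0]
    - [0,0,0]
  jaw: [0,0,0,0,0,0,0]

```text
time: 13.98
tool_pos: [490.1, 196.5, 133.3]
tcp_rot: [179.8, 0.1, 136.5]
ft_force: [-1.2, -1.7, 10.2]
finger_gap: 27.2
grip_force: 72.6
```

```bash
python3 -c "
from bench import r
x=r.sense();print(x['wrist_torque'],x['tool_pos'])"
```

```text
[-0.25432913  0.37482445 -0.0419817 ] [490.05516318 196.49568212 133.26993593]
```

Turned 38.5° so far; about 6° more.

apply_moves:
  angular:
    - [0,0,-0.4]
    - [0,0,-0.4]
    - [0,0,0]
  travel:
    - [0,0,0]
    - [0,0,0]
    - [0,0,0]
  jaw: [0,0,0]

```text
time: 14.35
tool_pos: [490.1, 196.5, 133.3]
tcp_rot: [179.8, 0.1, 130.1]
ft_force: [-1.0, -1.4, 9.2]
finger_gap: 27.4
grip_force: 72.4
```

```bash
python3 -c "
from bench import r
x=r.sense();print(x['wrist_torque'],x['tool_pos'])"
```

```text
[-0.2323082   0.31922867 -0.05794774] [490.06391352 196.52377729 133.26295255]
```

apply_moves:
  angular:
    - [0,0,0]
    - [0,0,0]
    - [0,0,0]
  travel:
    - [0,0,0.025]
    - [0,0,0.025]
    - [0,0,0]
  jaw: [0,0,0]

```text
time: 14.72
tool_pos: [490.0, 196.5, 135.1]
tcp_rot: [179.8, 0.1, 130.1]
ft_force: [-0.6, -1.4, 8.2]
finger_gap: 27.4
grip_force: 72.2
```

apply_moves:
  angular:
    - [0,0,0]
    - [0,0,0]
    - [0,0,0]
  travel:
    - [0,0,0.02]
    - [0,0,0.02]
    - [0,0,0]
  jaw: [0,0,0]

```text
time: 15.1
tool_pos: [489.9, 196.6, 135.6]
tcp_rot: [179.8, 0.1, 130.1]
ft_force: [6.0, 1.4, -1.3]
finger_gap: 26.9
grip_force: 71.1
```

It's caught under the lugs: z has stopped at about 135.6 and the force has reversed. Releasing and backing off upward.

apply_moves:
  angular:
    - [0,0,0]
    - [0,0,0]
    - [0,0,0]
    - [0,0,0]
    - [0,0,0]
    - [0,0,0]
    - [0,0,0]
    - [0,0,0]
    - [0,0,0]
    - [0,0,0]
    - [0,0,0]
    - [0,0,0]
  travel:
    - [0,0,-0.02]
    - [0,0,0]
    - [0,0,0]
    - [0,0,0]
    - [0,0,0]
    - [0,0,0.3]
    - [0,0,0.6]
    - [0,0,0.8]
    - [-0.5,-0.6,0.8]
    - [-0.5,-0.8,0.5]
    - [-0.5,-0.8,0]
    - [0,0,0]
  jaw: [0.8,0.8,0.8,0.8,0.8,0.8,0.8,0.8,0.8,0.8,0.8,0.8]

```text
time: 16.6
tool_pos: [428.2, 106.9, 255.8]
tcp_rot: [179.9, 0.1, 130.0]
ft_force: [-0.2, -0.8, 0.1]
finger_gap: 68.2
grip_force: 0.0
```

```bash
python3 - <<'E'
from bench import r
import cv2,numpy as np
s=r.snapshot("scene");t=r.snapshot("top")
a=cv2.resize(s["color"][240:350,230:350,::-1],None,fx=4,fy=4,interpolation=cv2.INTER_CUBIC)
b=cv2.resize(t["color"][205:315,155:245,::-1],None,fx=4,fy=4,interpolation=cv2.INTER_CUBIC)[:,:320]
cv2.imwrite("pics/end.png",np.hstack([a,b]))
E
```

```text
(no output)
```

View pics/end.png

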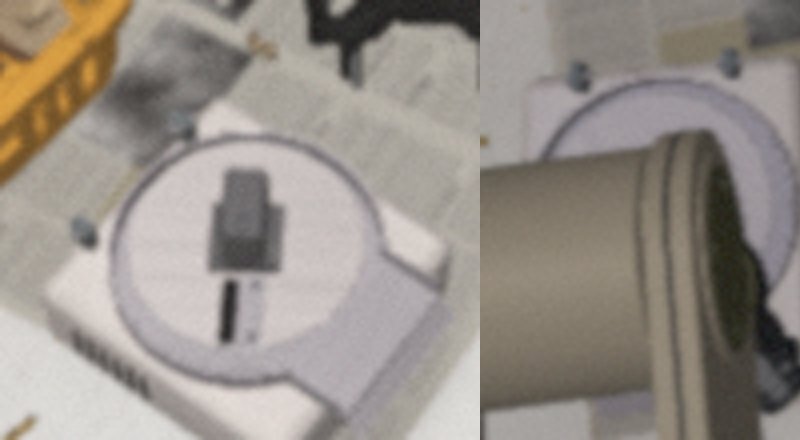

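The disc (scene crop, boss at (247,215)) sits level and centred in the pan, turned about 45° clockwise, and the gripper is clear. Handing in.

```bash
python3 -c "
from bench import r
print(r.hand_in())"
```

```text
the job is handed in; nothing more can be done
None
```

The slicing disc is on the spindle, pressed down, turned about 45° clockwise and held under the lugs; I let go of it and handed the job in at about 17 s, but the hand-in gave no verdict.

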